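Fit the gauge blade and set the air valve

TASK

Take the gauge blade with the tall rectangular head out of the blade rack, push it fully home in the slot of the flow meter so that its head sits down on the block, and let go of it. Then take the valve wheel by its upright wooden handle, close the valve clockwise until it comes to its stop, and back it off anticlockwise by exactly two full turns. The valve springs back if it is let go, so finish still gripping the handle, with the wheel still; leave the other blades and the things on the bench where they are.

Things in the scene. Friction and masses are not known exactly. Their poses are not given: they have to be found in the camera images.
- blade: The gauge blade to use: plain steel, 80 g, in one of the rack's three places. Head: a rectangular block 36 mm wide (own x), 14 thick (y), 36 tall; below it hangs a flat blade 30 wide (x), 3 thick (y), 32 long. Origin: middle of the head's underside (the shoulder, which rests on the rack's top, 45 mm above the bench); z up. The same when turned half a turn about z.
- blade_low: Another steel blade in the rack, not to be used: low head, 36 x 14 mm in plan, only 14 mm tall. Origin and axes as for the blade to use.
- blade_knob: Another steel blade in the rack, not to be used: its head is a round post with a ball, 16 to 22 mm across, 35 mm tall. Origin and axes as for the blade to use.
- rack: The fixed grey blade rack: a block 200 mm long (own x), 50 deep (y), 45 high, with three blade slots end to end along x, 60 mm apart, the second in the middle. Origin: centre of its underside.
- slot (a point): Centre of the flow meter's slot mouth, in the top of an aluminium block (62 x 50 mm, top 57 mm above the bench) at the right end, seen from the robot, of the fixed plate (130 x 330 mm) that also carries the valve. x along the slot, y across it, z up. Slot 32.2 x 5.2 mm with a 3 mm bevelled mouth, 38 mm deep: a blade's shoulder rests on the block's top before its tip meets the bottom.
- hub (a point): Centre of the valve's steel wheel on its upright axis, 115 mm above the bench, 200 mm from the slot's centre along the slot's +y. The wheel lies level and does not rise; rim of 12 mm bar, 55 mm centre-line radius, top 121 mm above the bench; three spokes. Its axes turn with the wheel.
- handle: The wheel's upright wooden handle: a round sleeve, 18 mm diameter, 52 mm long, that spins freely on a pin on the rim, 55 mm from the wheel's axis, so that it can be carried round in a grip of fixed direction. Origin: on its axis at half length, 151 mm above the bench (it reaches from 125 to 177 mm).
- wheel (a joint): Turn of the wheel in rad over full turns: 0 = closed, at a hard stop; grows as it opens (anticlockwise from above), 6.283 a turn. At 0 and each full turn the handle lies from the hub towards the slot's -x (robot's side). Starts at 1.3 to 4.4 and stays there. Friction 0.08 N m, closing spring 0.015 N m per rad: up to 5 N at the handle; two turns open, it runs back if released.
- beaker: A glass beaker, 64 mm across, 85 mm tall, lying or standing on the bench; not part of the job. Origin: centre of its underside.
- dish: A low white dish, 90 mm across, 16 mm tall, lying or standing on the bench; not part of the job. Origin: centre of its underside.
- bottle: An amber bottle, 60 mm across, 130 mm tall, lying or standing on the bench; not part of the job. Origin: centre of its underside.
- scoop: A steel spoon, 170 mm long, lying or standing on the bench; not part of the job. Origin: near its middle, at the bench.
- sieve: A round steel sieve ring, 120 mm across, 35 mm tall, lying or standing on the bench; not part of the job. Origin: centre of its underside.
- tablet: A flat grey tablet, 90 x 160 x 9 mm, lying or standing on the bench; not part of the job. Origin: centre of its underside.
- weight: A small steel cylinder weight, 40 mm across, 35 mm tall, lying or standing on the bench; not part of the job. Origin: centre of its underside.
Mind the look-alikes: they are no part of the job. What is shaped like the blade but pink is not meant.

How it is judged:
On the way, in this order (a step that is already met when the one before it is completed fails the run):
1. the blade with the tall rectangular head is fully home in the flow meter's slot, its shoulder on the block, and released (z of blade in the frame of slot between -0.004 and 0.003 m and horizontal distance between blade and slot below 0.006 m and angle between blade's own z axis and vertical below 0.08 rad and contact force between blade and the fingers below 0.2 N), for 0.2 s.
2. the valve is closed to its stop (value of joint wheel below 0.1 rad), for 0.1 s.
At the end, for the whole second after the job is handed in: Blade seated in the slot (shoulder within 3 mm of the block top, centred within 6 mm, upright within 0.08 rad), untouched; wheel, once closed to its stop (below 0.1 rad), two turns open (12.57 rad within 0.21), still, with the fingers gripping the handle (over 2 N) (all of step 1 and value of joint wheel between 12.356 and 12.776 rad and velocity of joint wheel between -0.1 and 0.1 rad/s and contact force between handle and the fingers above 2 N and distance between the grasp point and handle below 0.05 m); the arm keeps its last pose, push and grip.
It fails at once if another blade is taken from its place (moved over 15 mm) (distance of any of blade_low, blade_knob from where it was at the start of the episode above 0.015 m).
It fails at once if a thing on the bench is shifted by more than 30 mm (distance of any of beaker, dish, bottle, scoop, sieve, tablet, weight from where it was at the start of the episode above 0.03 m).
It also fails if it takes over 72 s, if anything falls off the work surface, if the arm or the gripper's body presses on something with over 40 N, if the wrist force passes 120 N, or if a joint passes its speed limit or range.

ROBOT

A 6-joint arm with a two-finger parallel gripper is mounted at the origin on the work surface. World frame = base frame: x ahead of the robot, y to its left, z up, the work surface at z = 0. Lengths are in m, angles in rad, forces in N, time in s.
With the tool pointing down it reaches from about 0.4 to 0.825 m from the base axis. Payload 7 kg.
Tool frame: the origin (TCP) lies at the centre of the arm's flange, where the gripper is bolted on; the fingertips stand 178 mm ahead of it and the grasp point (between the pads) lies 159 mm ahead of it; z points along the fingers, y is the direction in which the jaws open and shut (so a half turn about z gives the same grasp; the last joint's range is limited). The gripper opens to 88 mm and grips with 3 to 60 N. Pads are 19 mm wide; open, the fingers measure 130 mm over their backs; the gripper's body (78 mm by 193 mm) begins 47 mm behind the grasp point.
Start: joints at [1.417, 0.359, 0.012, 0, -1.224, -0.288], TCP at [0.289, 0.61, 0.405] pointing down, gripper open.
Joint ranges: [-3.07, 3.07], [-1.43, 2.12], [-1.02, 1.25], [-3.03, 1.67], [-3.05, -0], [-3.03, 3.03]. Speed limits (rad/s): [2.39, 2.39, 3.01, 3.14, 3.14, 3.14].

INTERFACE

Orientations are given as [roll, pitch, yaw] about the fixed x, y, z axes, in that order (R = Rz(yaw) Ry(pitch) Rx(roll)).
In Python, from station import * gives the robot as it stands.
- The arm moves only by the tool send_rows, never from a script. Its argument "motion" is a list of rows, each an object with "offset": the shift along the tool's x, y, z in cm, a list of three; "turn": the turn about the tool's z in degrees. In form: [{"offset": [x, y, z], "turn": turn}, ...]. A call has 1 to 8 rows; each row is the pose to reach, as a shift and turn from the pose commanded when the call began, along the tool's axes at that moment; what a row does not reach only later rows make up. A row lasts 1/10 s, in which the tool goes at most 50 mm and 8.59 degrees, less where a joint would pass 70% of its speed; a pose out of reach is approached as far as the arm can. A call with a gripper value outside its range is refused whole. "hand" is the opening, from -1 (shut) to 1 (fully open), set as the call begins (left out, the last holds). The fingers move at their own pace and stop on an object; "squeeze" is the grip in N (left out, the last holds). Time passes only in rows, so rows that repeat a pose let the fingers close. It gives the time, the measured TCP pose, the force and the opening at its end, in the units of the state.
- get_state(): the state, without advancing time (a new reading comes with each control period).
- grab_frame(name): name is "side" or "top" or "wrist"; returns a dict with "frame" (384x512x3 uint8, blue, green, red), "range_z" (384x512 float32, m along the optical axis (not along the pixel's ray), 0 where there is no reading), "vertical_fov" (degrees; the focal length in pixels is half the picture's height over the tangent of half this angle, whatever the lens; pixels are square), "cx", "cy" (the principal point, pixels), "cam_to_world" (4x4, takes a point from camera to world coordinates). Camera axes: x right, y up, looking along -z (the intrinsics and any distortion apply to the point x, -y, -z); pixel columns grow to the right and rows downward; lengths in m; the calibration is good to about 2 mm. The wrist camera is an equidistant fisheye: a pixel r from the principal point sees the ray r / f radians off the axis. A picture is of the moment at which its call begins.
- job_done(): hands the job in, once; it reports no verdict.
The state is a dict: "t": time; "q": joint angles; "qd": joint speeds; "joint_efforts": joint torques, N m; "eef_pos": TCP position; "ee_rot": TCP orientation; "force": force on the tool from outside, world axes, zero at the start; "moment": the same for the moment, N m; "width": finger opening in m.
Only numpy, scipy, OpenCV 4.12 (cv2) and the standard library are available. Lean on these libraries where they do the work, as an engineer would, in place of code of your own. Each camera call takes 0.05 s, during which the arm holds its last target. There are 200 camera calls.

## Working session

There is one attempt and no reset: what is moved stays moved. The work goes in short steps, Python scripts to look and compute and a tool call to move; the robot and the scene stay as the last step left them, time stands still between calls to the robot, and variables do not carry over. Pictures are saved under pics/ and viewed, about 8 in all and at most 12, crops included, and the job is handed in when it is done.

Besides the shell and the picture viewer there is one more tool, called after "Request:" by a JSON object that holds its "name" and its "arguments", one argument or row to a line. send_rows: Moves the arm, as the interface text tells. Its arguments: {"type":"object","properties":{"motion":{"type":"array"},"hand":{"type":"number"},"squeeze":{"type":"number"}},"required":["motion"]}

```bash
ls; mkdir -p pics; cat > h.py <<'E'
from station import *
import numpy as np, cv2, math
def K(g):
    return g["frame"].shape[0]/2/math.tan(math.radians(g["vertical_fov"])/2)
def pts(g):
    "world points per pixel from range_z (pinhole)"
    h,w=g["range_z"].shape; f=K(g)
    u,v=np.meshgrid(np.arange(w),np.arange(h)); z=g["range_z"]
    P=np.stack([(u-g["cx"])/f*z,-(v-g["cy"])/f*z,-z,np.ones_like(z)],-1)
    return (P@np.array(g["cam_to_world"]).T)[...,:3]
E
python3 - <<'E'
from h import *
s=get_state();print(s)
for n in("top","side"):
    g=grab_frame(n);np.savez("pics/%s.npz"%n,**g)
    print(n,g["cx"],g["cy"],K(g),np.round(g["cam_to_world"],3).tolist())
    cv2.imwrite("pics/%s0.png"%n,cv2.resize(g["frame"],(800,600)))
E
```

```text
pics
{'t': 0.0, 'q': array([ 1.41712062e+00,  3.59328250e-01,  1.10582563e-02, -3.82692493e-04,
       -1.22407539e+00, -2.88069628e-01]), 'qd': array([ 0.00057291,  0.00136523, -0.00105789,  0.00103565,  0.00060389,
       -0.00164387]), 'joint_efforts': array([ 1.12585494e-03, -5.82714951e+01,  2.93047857e+01,  6.99664369e+00,
        6.93904716e-03, -1.66024356e-04]), 'eef_pos': array([0.28850317, 0.61000997, 0.40375424]), 'ee_rot': array([ 3.14000521e+00, -9.52010128e-05, -4.41875583e-01]), 'force': array([ 0.55808181,  0.18896452, -0.11955356]), 'moment': array([-0.01801827, -0.01928706, -0.03177874]), 'width': 0.08735753366006885}
top 253.5178436603922 192.36936631566468 379.92500787142075 [[-0.022, 0.991, -0.132, 0.419], [-1.0, -0.02, 0.012, 0.061], [0.009, 0.132, 0.991, 1.33], [0.0, 0.0, 0.0, 1.0]]
side 251.95884977303618 190.51705751785175 356.9942122464049 [[0.984, 0.117, -0.131, 0.442], [-0.175, 0.601, -0.78, -0.66], [-0.012, 0.791, 0.612, 0.671], [0.0, 0.0, 0.0, 1.0]]
```

View pics/top0.png

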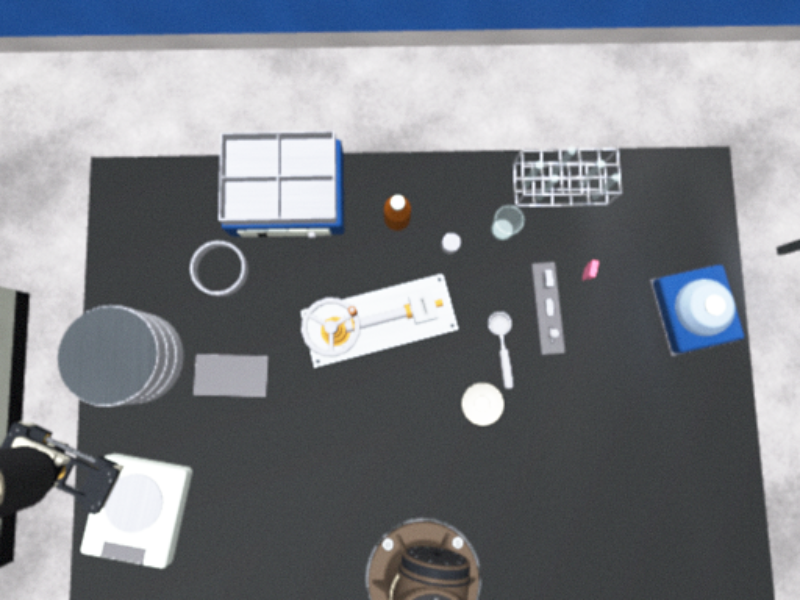

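View pics/side0.png

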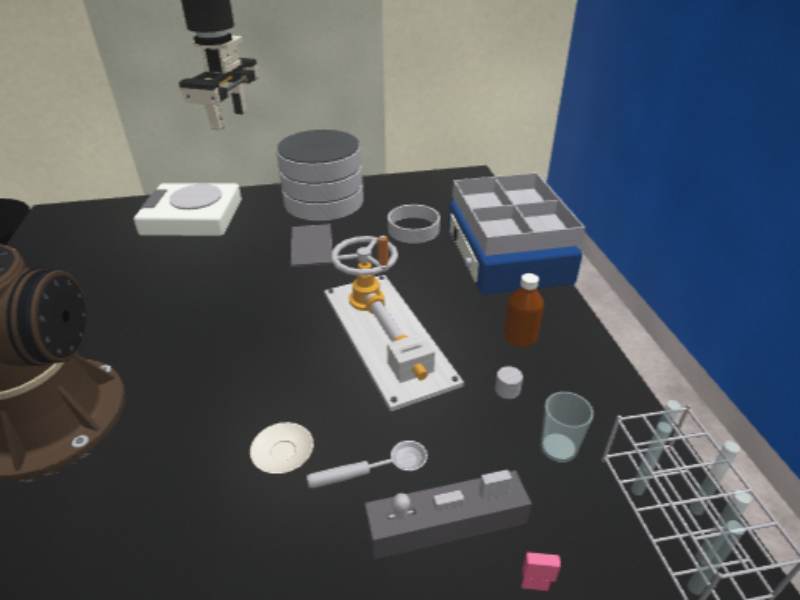

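The top view shows the rack at (548,308), with the tall head at its far end (549,278). The slot block is at (425,308), the wheel at (330,327) and the handle at (351,312). The side view agrees. Next I'll measure them.

```bash
python3 - <<'E'
from h import *
for n,boxes in (("top",dict(rack=(520,250,580,365),plate=(295,265,465,370))),("side",dict(rack=(355,465,540,560),plate=(320,225,470,410)))):
    g=dict(np.load("pics/%s.npz"%n)); P=pts(g)
    def sub(b): 
        m=np.zeros(P.shape[:2],bool); a=[int(t*.64) for t in b]; m[a[1]:a[3],a[0]:a[2]]=1; return m&(g["range_z"]>0)
    def rect(m,l):
        q=P[m]; 
        if len(q)<4: print(n,l,len(q));return
        c,s,a=cv2.minAreaRect((q[:,:2]*1000).astype(np.float32)); print(n,l,len(q),"c",np.round(c,1),"s",np.round(s,1),"ang",round(a,1),"zmed %.4f"%np.median(q[:,2]),"mean",np.round(q.mean(0),4))
    Z=P[...,2]
    r=sub(boxes["rack"]); 
    rect(r&(Z>.035)&(Z<.056),"racktop"); rect(r&(Z>.074)&(Z<.10),"tall/knob")
    q=r&(Z>.068); nl,L,st,ce=cv2.connectedComponentsWithStats(q.astype(np.uint8))
    for i in range(1,nl): rect(L==i," comp")
    r=sub(boxes["plate"])
    rect(r&(Z>.002)&(Z<.03),"plate"); rect(r&(Z>.05)&(Z<.066),"block"); rect(r&(Z>.105)&(Z<.135),"wheel"); rect(r&(Z>.14)&(Z<.19),"handle")
E
```

```text
top racktop 751 c [ 567.7 -284.5] s [199.6  52. ] ang 2.6 zmed 0.0449 mean [ 0.5639 -0.2829  0.0449]
top tall/knob 74 c [ 571.9 -284.4] s [145.1  17.5] ang 2.1 zmed 0.0793 mean [ 0.5848 -0.2833  0.0793]
top  comp 54 c [ 626.7 -280.4] s [15.7 34.4] ang 85.7 zmed 0.0800 mean [ 0.6268 -0.2804  0.0793]
top  comp 32 c [ 507.9 -287.4] s [18.4 16.8] ang 87.0 zmed 0.0770 mean [ 0.5079 -0.287   0.0766]
top plate 3181 c [563.2  86. ] s [383.  233.3] ang 88.8 zmed 0.0109 mean [0.5559 0.0776 0.0101]
top block 339 c [552.3  84.7] s [ 62.2 248.9] ang 13.7 zmed 0.0562 mean [0.5649 0.0286 0.0563]
top wheel 505 c [527.9 183.7] s [118.6 117.1] ang 37.0 zmed 0.1199 mean [0.5273 0.1847 0.12  ]
top handle 32 c [555.1 133.7] s [14.6 15.4] ang 88.9 zmed 0.1756 mean [0.5549 0.1339 0.1726]
side racktop 2235 c [ 568.  -284.7] s [200.2  52.5] ang 3.4 zmed 0.0454 mean [ 0.5608 -0.2916  0.0451]
side tall/knob 239 c [ 572.  -286.8] s [147.  19.] ang 2.5 zmed 0.0800 mean [ 0.5852 -0.286   0.0793]
side  comp 194 c [ 627.3 -282.6] s [36.  14.8] ang 4.9 zmed 0.0804 mean [ 0.6266 -0.2844  0.0784]
side  comp 109 c [ 507.4 -289.5] s [18.3 19.9] ang 33.8 zmed 0.0763 mean [ 0.5073 -0.2918  0.0762]
side  comp 19 c [ 636.2 -376.9] s [7.8 8.6] ang 72.1 zmed 0.0688 mean [ 0.6364 -0.3776  0.0691]
side  comp 4 c [ 644.  -380.4] s [4.4 1.8] ang 65.7 zmed 0.0689 mean [ 0.6443 -0.3796  0.069 ]
side plate 4660 c [593.  192.7] s [586.2 308.2] ang 85.7 zmed 0.0120 mean [0.5666 0.1286 0.01  ]
side block 598 c [605.9 178.5] s [447.4 191.9] ang 63.8 zmed 0.0571 mean [0.5822 0.0548 0.0564]
side wheel 543 c [528.3 177.3] s [114.6 120.1] ang 42.3 zmed 0.1203 mean [0.5242 0.1729 0.1201]
side handle 97 c [555.1 131.8] s [13.4 16.9] ang 75.9 zmed 0.1632 mean [0.5553 0.1299 0.1627]
```

```bash
cat >> h.py <<'E'
def go(x,y,tipz=None,yaw=None,graspz=None,s=None):
    "prints offset (cm) and turn (deg) from current pose"
    s=s or get_state(); p=np.array(s["eef_pos"]); r=s["ee_rot"]; w=r[2]
    z=graspz+.159 if graspz is not None else tipz+.178
    from scipy.spatial.transform import Rotation as R
    o=R.from_euler("xyz",r).as_matrix().T@(np.array([x,y,z])-p)*100
    t=0 if yaw is None else -math.degrees(yaw-w)
    print("offset",np.round(o,2),"turn",round(t,2),"now",np.round(p,4),"yaw",round(w,4),"t",round(s["t"],2))
E
python3 - <<'E'
from h import *
for n,box in (("top",(405,285,447,330)),("side",(385,333,440,380))):
    g=dict(np.load("pics/%s.npz"%n)); P=pts(g);Z=P[...,2]
    m=np.zeros(Z.shape,bool);a=[int(t*.64) for t in box]; m[a[1]:a[3],a[0]:a[2]]=1
    q=P[m&(Z>.051)&(Z<.063)]; print(n,len(q),cv2.minAreaRect((q[:,:2]*1000).astype(np.float32)),np.median(q[:,2]))
    # wheel circle, rim only
    q=P[(Z>.112)&(Z<.128)&(np.hypot(P[...,0]-.528,P[...,1]-.183)<.075)]
    rr=np.hypot(q[:,0]-.528,q[:,1]-.183); q=q[rr>.042]
    A=np.c_[2*q[:,:2],np.ones(len(q))]; c=np.linalg.lstsq(A,(q[:,:2]**2).sum(1),rcond=None)[0]; print(" hub",c[:2],"r",math.sqrt(c[2]+c[0]**2+c[1]**2))
go(.627,-.2815,tipz=.20,yaw=.05)
E
```

```text
top 260 ((573.7987060546875, -3.889636993408203), (62.171871185302734, 66.6063003540039), 13.669761657714844) 0.05673317489144991
 hub [0.52831889 0.18211304] r 0.05404251699140358
side 395 ((573.6725463867188, -5.661918640136719), (63.30430221557617, 65.81925964355469), 14.06722354888916) 0.05742434666048213
 hub [0.52864351 0.17857694] r 0.05431413302390303
offset [68.72 66.11  2.69] turn -28.18 now [0.2885 0.61   0.4038] yaw -0.4419 t 0.1
```

Request:
{"name": "send_rows", "arguments": {
  "motion": [
    {"offset": [68.7,66.1,2.7],"turn": -28.2},
    {"offset": [68.7,66.1,2.7],"turn": -28.2},
    {"offset": [68.7,66.1,2.7],"turn": -28.2},
    {"offset": [68.7,66.1,2.7],"turn": -28.2},
    {"offset": [68.7,66.1,2.7],"turn": -28.2},
    {"offset": [68.7,66.1,2.7],"turn": -28.2},
    {"offset": [68.7,66.1,2.7],"turn": -28.2},
    {"offset": [68.7,66.1,2.7],"turn": -28.2}
  ],
  "hand": 1
}}

```text
t: 0.9
eef_pos: [0.4306, 0.2343, 0.3933]
ee_rot: [-3.141, -0.0, 0.051]
force: [1.0, 0.2, 0.5]
width: 0.0879
```

```bash
python3 -c "
from h import *
go(.627,-.2815,tipz=.20,yaw=.05)"
```

```text
offset [16.99 52.52  1.52] turn 0.05 now [0.4306 0.2343 0.3933] yaw 0.0509 t 0.9
```

Request:
{"name": "send_rows", "arguments": {
  "motion": [
    {"offset": [17,52.5,1.5],"turn": 0},
    {"offset": [17,52.5,1.5],"turn": 0},
    {"offset": [17,52.5,1.5],"turn": 0},
    {"offset": [17,52.5,1.5],"turn": 0},
    {"offset": [17,52.5,1.5],"turn": 0},
    {"offset": [17,52.5,1.5],"turn": 0},
    {"offset": [17,52.5,1.5],"turn": 0},
    {"offset": [17,52.5,1.5],"turn": 0}
  ]
}}

```text
t: 1.7
eef_pos: [0.573, -0.1395, 0.3822]
ee_rot: [-3.141, 0.0, 0.05]
force: [1.2, 0.9, 0.6]
width: 0.0877
```

```bash
python3 -c "
from h import *
go(.627,-.2815,tipz=.16,yaw=.05)"
```

```text
offset [ 4.68 14.46  4.42] turn 0.02 now [ 0.573  -0.1395  0.3822] yaw 0.0504 t 1.7
```

Request:
{"name": "send_rows", "arguments": {
  "motion": [
    {"offset": [4.5,13.5,4.2],"turn": 0},
    {"offset": [4.5,13.5,4.2],"turn": 0},
    {"offset": [4.5,13.5,4.2],"turn": 0},
    {"offset": [4.5,13.5,4.2],"turn": 0},
    {"offset": [4.5,13.5,4.2],"turn": 0},
    {"offset": [4.5,13.5,4.2],"turn": 0}
  ]
}}

```text
t: 2.3
eef_pos: [0.6243, -0.2694, 0.3405]
ee_rot: [-3.141, 0.0, 0.051]
force: [0.6, -0.5, 0.3]
width: 0.0877
```

```bash
cat >> h.py <<'E'
def wpts(g):
    "world points from the fisheye wrist camera; range_z along the optical axis"
    h,w=g["range_z"].shape; f=K(g)
    u,v=np.meshgrid(np.arange(w),np.arange(h)); a=(u-g["cx"]); b=(v-g["cy"]); r=np.hypot(a,b)+1e-9; th=r/f
    z=g["range_z"]; t=np.tan(np.clip(th,0,1.5))*z
    P=np.stack([t*a/r,-t*b/r,-z,np.ones_like(z)],-1)
    return (P@np.array(g["cam_to_world"]).T)[...,:3]
def rect(P,m,l=""):
    q=P[m]
    if len(q)<4: print(l,len(q)); return
    c,s,a=cv2.minAreaRect((q[:,:2]*1000).astype(np.float32)); print(l,len(q),"c",np.round(c,1),"s",np.round(s,1),"ang",round(a,1),"zmed %.4f"%np.median(q[:,2]))
E
python3 - <<'E'
from h import *
g=grab_frame("wrist");np.savez("pics/w1.npz",**g); P=wpts(g);Z=P[...,2];ok=g["range_z"]>0
near=ok&(np.hypot(P[...,0]-.627,P[...,1]+.282)<.03)
rect(P,near&(Z>.073)&(Z<.09),"head")
rect(P,ok&(np.abs(Z-.045)<.006)&(np.hypot(P[...,0]-.568,P[...,1]+.284)<.12),"rack")
go(.627,-.2815,tipz=.16,yaw=.05)
cv2.imwrite("pics/w1.png",g["frame"])
E
```

```text
head 679 c [ 628.  -283.2] s [35.8 13.8] ang 3.3 zmed 0.0807
rack 5633 c [ 569.4 -320.6] s [201.3 119.1] ang 3.0 zmed 0.0449
offset [0.2  1.26 0.31] turn 0.08 now [ 0.6244 -0.269   0.3411] yaw 0.0513 t 2.35
```

View pics/w1.png

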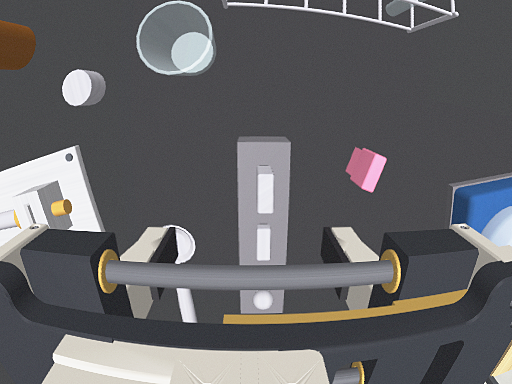

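The wrist view shows the tall head at (265,190), measuring 35.8 × 13.8 mm, and the fingers clear of the rack. I'll centre over it and go down.

```bash
python3 -c "
from h import *
go(.6275,-.283,graspz=.0715,yaw=.055)"
```

```text
offset [ 0.23  1.41 11.06] turn -0.21 now [ 0.6244 -0.269   0.3411] yaw 0.0513 t 2.35
```

Request:
{"name": "send_rows", "arguments": {
  "motion": [
    {"offset": [0.2,1.4,3],"turn": -0.2},
    {"offset": [0.2,1.4,6],"turn": -0.2},
    {"offset": [0.2,1.4,8],"turn": -0.2},
    {"offset": [0.2,1.4,8],"turn": -0.2},
    {"offset": [0.2,1.4,8],"turn": -0.2}
  ]
}}

```text
t: 2.85
eef_pos: [0.6276, -0.2829, 0.2618]
ee_rot: [3.141, -0.001, 0.056]
force: [-0.1, 0.2, 1.2]
width: 0.0877
```

```bash
python3 -c "
from h import *
go(.6275,-.283,graspz=.0715,yaw=.055)"
```

```text
offset [-0.01  0.01  3.13] turn 0.03 now [ 0.6276 -0.2829  0.2618] yaw 0.0556 t 2.85
```

Accurate. Now down, grip and lift.

Request:
{"name": "send_rows", "arguments": {
  "motion": [
    {"offset": [0,0,1.5],"turn": 0},
    {"offset": [0,0,3.1],"turn": 0},
    {"offset": [0,0,3.1],"turn": 0},
    {"offset": [0,0,3.1],"turn": 0}
  ]
}}

```text
t: 3.25
eef_pos: [0.6275, -0.2837, 0.2303]
ee_rot: [3.141, -0.001, 0.054]
force: [0.4, 1.0, 0.1]
width: 0.0876
```

Request:
{"name": "send_rows", "arguments": {
  "motion": [
    {"offset": [0,0,0],"turn": 0},
    {"offset": [0,0,0],"turn": 0},
    {"offset": [0,0,0],"turn": 0},
    {"offset": [0,0,0],"turn": 0},
    {"offset": [0,0,0],"turn": 0},
    {"offset": [0,0,0],"turn": 0},
    {"offset": [0,0,0],"turn": 0},
    {"offset": [0,0,0],"turn": 0}
  ],
  "hand": -1,
  "squeeze": 25
}}

```text
t: 4.05
eef_pos: [0.6272, -0.2838, 0.2294]
ee_rot: [-3.142, 0.0, 0.054]
force: [0.3, 0.7, 0.7]
width: 0.029
```

Request:
{"name": "send_rows", "arguments": {
  "motion": [
    {"offset": [0,0,0],"turn": 0},
    {"offset": [0,0,0],"turn": 0},
    {"offset": [0,0,0],"turn": 0},
    {"offset": [0,0,0],"turn": 0},
    {"offset": [0,0,0],"turn": 0}
  ]
}}

```text
t: 4.55
eef_pos: [0.6272, -0.2838, 0.2295]
ee_rot: [-3.142, -0.0, 0.054]
force: [0.6, 0.2, -0.6]
width: 0.0141
```

Request:
{"name": "send_rows", "arguments": {
  "motion": [
    {"offset": [0,0,-2],"turn": 0},
    {"offset": [0,0,-4],"turn": 0},
    {"offset": [0,0,-7],"turn": 0},
    {"offset": [0,0,-11],"turn": 0},
    {"offset": [0,0,-15],"turn": 0},
    {"offset": [0,0,-15],"turn": 0},
    {"offset": [0,0,-15],"turn": 0}
  ]
}}

```text
t: 5.25
eef_pos: [0.6271, -0.2837, 0.3808]
ee_rot: [3.141, -0.003, 0.054]
force: [-1.2, -0.8, -1.4]
width: 0.0137
```

```bash
python3 -c "
from h import *
print(get_state()['width'])
go(.5762,-.0137,graspz=.2205,yaw=.241)"
```

```text
0.013747711951918744
offset [ -3.63 -27.24   0.11] turn -10.73 now [ 0.6271 -0.2837  0.3808] yaw 0.0537 t 5.25
```

Request:
{"name": "send_rows", "arguments": {
  "motion": [
    {"offset": [-10,-26.5,0],"turn": -10.7},
    {"offset": [-10,-26.5,0],"turn": -10.7},
    {"offset": [-10,-26.5,0],"turn": -10.7},
    {"offset": [-10,-26.5,0],"turn": -10.7},
    {"offset": [-10,-26.5,0],"turn": -10.7},
    {"offset": [-10,-26.5,0],"turn": -10.7},
    {"offset": [-10,-26.5,0],"turn": -10.7},
    {"offset": [-10,-26.5,0],"turn": -10.7}
  ]
}}

```text
t: 6.05
eef_pos: [0.5126, -0.0239, 0.3787]
ee_rot: [-3.142, 0.001, 0.243]
force: [0.3, 0.3, -0.7]
width: 0.0137
```

```bash
python3 - <<'E'
from h import *
g=grab_frame("wrist");np.savez("pics/w2.npz",**g); P=wpts(g);Z=P[...,2];ok=g["range_z"]>0
n=ok&(np.abs(P[...,0]-.576)<.06)&(np.abs(P[...,1]+.014)<.06)
top=n&(np.abs(Z-.057)<.004)
rect(P,top,"block"); 
k=cv2.getStructuringElement(0,(3,3)); nl,L,st,_=cv2.connectedComponentsWithStats(cv2.morphologyEx(top.astype(np.uint8),cv2.MORPH_OPEN,k))
i=1+np.argmax(st[1:,4]); rect(P,L==i,"block largest")
m=n&(Z<.052)&(cv2.morphologyEx((L==i).astype(np.uint8),cv2.MORPH_CLOSE,np.ones((25,25)))>0); rect(P,m,"slot depth")
go(.5762,-.0137,graspz=.2205,yaw=.241); print(st[i])
cv2.imwrite("pics/w2.png",g["frame"])
E
```

```text
block 2830 c [575.6 -13.7] s [61.7 50.5] ang 13.9 zmed 0.0567
block largest 2821 c [575.7 -13.2] s [61.9 49.6] ang 14.5 zmed 0.0567
slot depth 158 c [577.1 -12.9] s [36.7  4.9] ang 13.3 zmed 0.0191
offset [ 6.4   0.46 -0.08] turn 0.02 now [ 0.513  -0.0245  0.3788] yaw 0.2414 t 6.1
[ 229   87   50   61 2821]
```

View pics/w2.png

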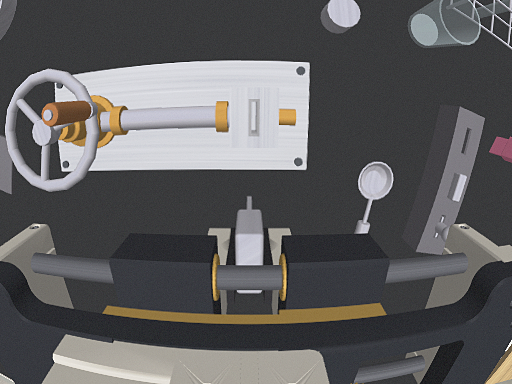

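The block rectangle measures 61.7 × 50.5 mm, centred at (0.5757,-0.0137) with yaw 13.9°. In the picture the slot is at (253,117) and the held blade at (249,215). I'll move above the slot, then descend.

```bash
python3 -c "
from h import *
go(.5754,-.0137,graspz=.1265,yaw=.243)"
```

```text
offset [6.33 0.44 9.32] turn -0.09 now [ 0.513  -0.0245  0.3788] yaw 0.2414 t 6.1
```

Request:
{"name": "send_rows", "arguments": {
  "motion": [
    {"offset": [3,0.4,0],"turn": 0},
    {"offset": [6.3,0.4,0],"turn": 0},
    {"offset": [6.3,0.4,3],"turn": 0},
    {"offset": [6.3,0.4,6],"turn": 0},
    {"offset": [6.3,0.4,8.5],"turn": 0},
    {"offset": [6.3,0.4,9.3],"turn": 0},
    {"offset": [6.3,0.4,9.3],"turn": 0},
    {"offset": [6.3,0.4,9.3],"turn": 0}
  ]
}}

```text
t: 6.9
eef_pos: [0.5759, -0.0139, 0.2872]
ee_rot: [3.141, -0.001, 0.24]
force: [0.3, 0.4, 0.5]
width: 0.0139
```

```bash
python3 - <<'E'
from h import *
go(.5754,-.0137,graspz=.0825,yaw=.243)
g=grab_frame("side"); P=pts(g);Z=P[...,2]
s=get_state(); x,y=s["eef_pos"][:2]
im=g["frame"][205:255,225:300]; cv2.imwrite("pics/s2.png",cv2.resize(im,None,fx=8,fy=8,interpolation=cv2.INTER_CUBIC))
E
```

```text
offset [-0.04 -0.04  4.57] turn -0.17 now [ 0.5759 -0.0139  0.2872] yaw 0.24 t 6.9
```

View pics/s2.png

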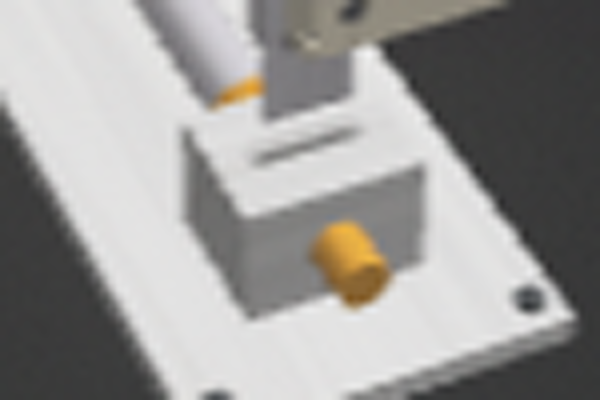

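The side view shows the blade's lower edge, from (265,115) to (352,97), hanging parallel to and above the slot at (255,160) to (358,128). It's aligned, so I'll go on down.

Request:
{"name": "send_rows", "arguments": {
  "motion": [
    {"offset": [0,0,0.7],"turn": -0.2},
    {"offset": [0,0,1.2],"turn": -0.2},
    {"offset": [0,0,1.7],"turn": -0.2},
    {"offset": [0,0,2.0],"turn": -0.2},
    {"offset": [0,0,2.0],"turn": -0.2}
  ]
}}

```text
t: 7.45
eef_pos: [0.575, -0.0134, 0.2659]
ee_rot: [3.142, 0.001, 0.244]
force: [-0.4, -0.2, -1.1]
width: 0.0135
```

Request:
{"name": "send_rows", "arguments": {
  "motion": [
    {"offset": [0,0,0.6],"turn": 0},
    {"offset": [0,0,1.2],"turn": 0},
    {"offset": [0,0,1.7],"turn": 0},
    {"offset": [0,0,2.2],"turn": 0},
    {"offset": [0,0,2.4],"turn": 0},
    {"offset": [0,0,2.5],"turn": 0},
    {"offset": [0,0,2.5],"turn": 0}
  ]
}}

```text
t: 8.15
eef_pos: [0.5752, -0.0134, 0.2415]
ee_rot: [3.142, -0.0, 0.244]
force: [0.2, -0.5, -1.0]
width: 0.014
```

Request:
{"name": "send_rows", "arguments": {
  "motion": [
    {"offset": [0,0,0.1],"turn": 0},
    {"offset": [0,0,0.2],"turn": 0},
    {"offset": [0,0,0.2],"turn": 0}
  ]
}}

```text
t: 8.45
eef_pos: [0.5753, -0.0134, 0.2413]
ee_rot: [3.141, -0.001, 0.245]
force: [-5.9, 0.6, 14.9]
width: 0.014
```

Firm contact at exactly the expected height, so it's seated. I'll release and go up.

Request:
{"name": "send_rows", "arguments": {
  "motion": [
    {"offset": [0,0,-0.2],"turn": 0},
    {"offset": [0,0,-0.2],"turn": 0},
    {"offset": [0,0,-0.2],"turn": 0},
    {"offset": [0,0,-0.2],"turn": 0},
    {"offset": [0,0,-0.2],"turn": 0},
    {"offset": [0,0,-0.2],"turn": 0},
    {"offset": [0,0,-0.2],"turn": 0}
  ],
  "hand": 0.2
}}

```text
t: 9.15
eef_pos: [0.5752, -0.0135, 0.2413]
ee_rot: [-3.142, 0.0, 0.244]
force: [1.1, -0.8, -0.7]
width: 0.0524
```

Request:
{"name": "send_rows", "arguments": {
  "motion": [
    {"offset": [0,0,-2],"turn": 0},
    {"offset": [0,0,-5],"turn": 0},
    {"offset": [0,0,-9],"turn": 0},
    {"offset": [0,0,-14],"turn": 0},
    {"offset": [0,0,-14],"turn": 0},
    {"offset": [0,0,-14],"turn": 0}
  ]
}}

```text
t: 9.75
eef_pos: [0.5753, -0.0134, 0.383]
ee_rot: [-3.141, -0.003, 0.244]
force: [-0.3, -0.1, -0.9]
width: 0.0523
```

```bash
python3 - <<'E'
from h import *
g=grab_frame("side"); P=pts(g);Z=P[...,2]
rect(P,(np.hypot(P[...,0]-.5755,P[...,1]+.0137)<.035)&(Z>.083)&(Z<.11),"head seated")
rect(P,(np.hypot(P[...,0]-.5285,P[...,1]-.18)<.075)&(Z>.145)&(Z<.19),"handle side")
g=grab_frame("wrist");np.savez("pics/w3.npz",**g);P=wpts(g);Z=P[...,2];ok=g["range_z"]>0
rect(P,ok&(np.hypot(P[...,0]-.5755,P[...,1]+.0137)<.03)&(Z>.086)&(Z<.1),"head wrist")
q=ok&(np.hypot(P[...,0]-.5285,P[...,1]-.18)<.075); rect(P,q&(Z>.172)&(Z<.185),"handle top wrist")
q=P[q&(abs(Z-.119)<.006)];q=q[np.hypot(q[:,0]-.5285,q[:,1]-.18)>.042]
A=np.c_[2*q[:,:2],np.ones(len(q))]; c=np.linalg.lstsq(A,(q[:,:2]**2).sum(1),rcond=None)[0]; print("hub",c[:2],"r",math.sqrt(c[2]+c[0]**2+c[1]**2))
go(.5551,.133,tipz=.24,yaw=.245)
cv2.imwrite("pics/w3.png",g["frame"])
E
```

```text
head seated 101 c [575.6 -12.5] s [34.7 16.4] ang 17.9 zmed 0.0923
handle side 91 c [555.  131.6] s [14.4 17.4] ang 69.4 zmed 0.1654
head wrist 549 c [576.  -13.2] s [36.1 13.3] ang 13.8 zmed 0.0927
handle top wrist 329 c [557.1 133.4] s [15.8 18.3] ang 14.1 zmed 0.1765
hub [0.53109838 0.17807631] r 0.05363937283758616
offset [  1.63 -14.69  -3.74] turn -0.06 now [ 0.5747 -0.0135  0.3806] yaw 0.2439 t 9.85
```

View pics/w3.png

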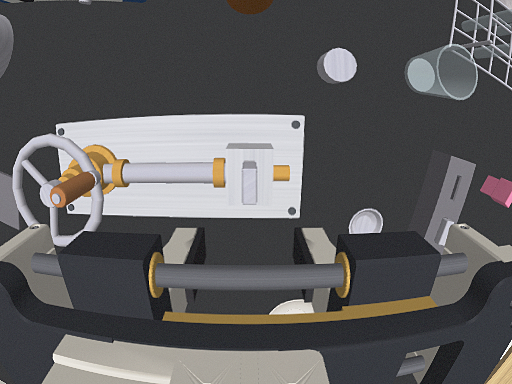

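The picture shows the blade seated at (249,183): head top at 92.7 mm, centre within 1 mm. The handle leans towards the camera at (72,190). Next I'll go above the handle.

```bash
python3 - <<'E'
from h import *
go(.556,.1325,tipz=.20,yaw=.243)
g=dict(np.load("pics/w3.npz"));P=wpts(g);Z=P[...,2]
m=(g["range_z"]>0)&(np.hypot(P[...,0]-.528,P[...,1]-.181)<.02);print("hub top z",np.percentile(Z[m],[50,90,99]))
E
```

```text
offset [  1.71 -14.62   0.26] turn 0.05 now [ 0.5747 -0.0135  0.3806] yaw 0.2439 t 9.85
hub top z [0.11788825 0.12526433 0.12603382]
```

Request:
{"name": "send_rows", "arguments": {
  "motion": [
    {"offset": [0.6,-5,0],"turn": 0},
    {"offset": [1.2,-10,0],"turn": 0},
    {"offset": [1.7,-14.6,0],"turn": 0},
    {"offset": [1.7,-14.6,0],"turn": 0},
    {"offset": [1.7,-14.6,0],"turn": 0},
    {"offset": [1.7,-14.6,0],"turn": 0}
  ]
}}

```text
t: 10.45
eef_pos: [0.5563, 0.1319, 0.3804]
ee_rot: [3.141, 0.002, 0.244]
force: [-0.3, -0.5, -0.2]
width: 0.0526
```

```bash
python3 - <<'E'
from h import *
go(.556,.1325,graspz=.152,yaw=.243)
g=grab_frame("wrist");P=wpts(g);Z=P[...,2];ok=g["range_z"]>0
rect(P,ok&(np.hypot(P[...,0]-.5555,P[...,1]-.133)<.03)&(Z>.15)&(Z<.182),"handle wrist")
rect(P,ok&(np.hypot(P[...,0]-.5555,P[...,1]-.133)<.03)&(Z>.172)&(Z<.182),"handle wrist top")
E
```

```text
offset [ 0.   -0.07  6.94] turn 0.06 now [0.5563 0.1319 0.3804] yaw 0.244 t 10.45
handle wrist 734 c [556.8 133.9] s [17.5 16.9] ang 77.3 zmed 0.1759
handle wrist top 502 c [556.6 133.8] s [17.3 16.6] ang 10.2 zmed 0.1767
```

Request:
{"name": "send_rows", "arguments": {
  "motion": [
    {"offset": [0,-0.1,2],"turn": 0},
    {"offset": [0,-0.1,4],"turn": 0},
    {"offset": [0,-0.1,6],"turn": 0},
    {"offset": [0,-0.1,6.9],"turn": 0},
    {"offset": [0,-0.1,6.9],"turn": 0}
  ]
}}

```text
t: 11.0
eef_pos: [0.556, 0.1322, 0.3112]
ee_rot: [3.141, 0.003, 0.243]
force: [0.3, -0.9, -0.1]
width: 0.0525
```

Request:
{"name": "send_rows", "arguments": {
  "motion": [
    {"offset": [0,0,0],"turn": 0},
    {"offset": [0,0,0],"turn": 0},
    {"offset": [0,0,0],"turn": 0},
    {"offset": [0,0,0],"turn": 0},
    {"offset": [0,0,0],"turn": 0},
    {"offset": [0,0,0],"turn": 0},
    {"offset": [0,0,0],"turn": 0}
  ],
  "hand": -1,
  "squeeze": 30
}}

```text
t: 11.7
eef_pos: [0.5561, 0.1335, 0.3128]
ee_rot: [-3.141, -0.0, 0.244]
force: [-1.8, 3.2, 3.9]
width: 0.0176
```

```bash
cat >> h.py <<'E'
HUB=np.array([.528,.181]); PHI=math.radians(13.9)   # slot frame yaw
def wheel(s=None):
    s=s or get_state(); d=s["eef_pos"][:2]-HUB; return (math.atan2(d[1],d[0])-PHI-math.pi)%(2*math.pi), np.hypot(*d)
def arc(start,end,n,p0,yaw):
    "offset (cm) rows of n steps round the hub from commanded point p0; angles = wheel rad"
    ex=np.array([math.cos(yaw),math.sin(yaw)]); ey=np.array([math.sin(yaw),-math.cos(yaw)])
    for k in range(1,n+1):
        a=start+(end-start)*k/n+PHI+math.pi; d=HUB+.055*np.array([math.cos(a),math.sin(a)])-p0
        print("[%.1f°] %.2f %.2f"%(math.degrees(start+(end-start)*k/n),d@ex*100,d@ey*100))
E
python3 - <<'E'
from h import *
s=get_state(); a,r=wheel(s); print("wheel",a,math.degrees(a),"r",r,s["eef_pos"],s["force"],s["width"])
arc(a,a-math.radians(90),6,s["eef_pos"][:2],s["ee_rot"][2])
E
```

```text
wheel 1.8629452254382608 106.73889888166003 r 0.055204472149230584 [0.55613362 0.13350228 0.31280719] [-1.76327305  3.23470126  3.8704066 ] 0.017567906030411567
[91.7°] -1.42 0.21
[76.7°] -2.85 0.06
[61.7°] -4.19 -0.45
[46.7°] -5.36 -1.29
[31.7°] -6.26 -2.40
[16.7°] -6.85 -3.71
```

Request:
{"name": "send_rows", "arguments": {
  "motion": [
    {"offset": [-1.4,0.2,0],"turn": 0},
    {"offset": [-2.85,0.05,0],"turn": 0},
    {"offset": [-4.2,-0.45,0],"turn": 0},
    {"offset": [-5.35,-1.3,0],"turn": 0},
    {"offset": [-6.25,-2.4,0],"turn": 0},
    {"offset": [-6.85,-3.7,0],"turn": 0},
    {"offset": [-6.85,-3.7,0],"turn": 0},
    {"offset": [-6.85,-3.7,0],"turn": 0}
  ]
}}

```text
t: 12.5
eef_pos: [0.4804, 0.1538, 0.3128]
ee_rot: [-3.141, -0.001, 0.246]
force: [2.1, 2.4, 2.0]
width: 0.0177
```

```bash
python3 - <<'E'
from h import *
s=get_state(); a,r=wheel(s); print("wheel",a,math.degrees(a),"r",r,s["eef_pos"],s["force"],s["width"])
arc(a,-math.radians(6),4,s["eef_pos"][:2],s["ee_rot"][2])
E
```

```text
wheel 0.27588816603420874 15.80722753136467 r 0.0547978115905255 [0.48040432 0.15384395 0.31280564] [2.14828463 2.44846283 2.02027983] 0.017711846663997173
[10.4°] -0.14 -0.50
[4.9°] -0.20 -1.02
[-0.5°] -0.22 -1.55
[-6.0°] -0.19 -2.07
```

Request:
{"name": "send_rows", "arguments": {
  "motion": [
    {"offset": [-0.15,-0.5,0],"turn": 0},
    {"offset": [-0.2,-1.0,0],"turn": 0},
    {"offset": [-0.2,-1.4,0],"turn": 0},
    {"offset": [-0.2,-1.6,0],"turn": 0},
    {"offset": [-0.2,-1.8,0],"turn": 0},
    {"offset": [-0.2,-1.8,0],"turn": 0},
    {"offset": [-0.2,-1.8,0],"turn": 0}
  ]
}}

```text
t: 13.2
eef_pos: [0.4748, 0.1687, 0.3128]
ee_rot: [3.139, 0.0, 0.244]
force: [6.2, -6.7, 4.6]
width: 0.0177
```

```bash
python3 - <<'E'
from h import *
s=get_state(); a,r=wheel(s); print("wheel",a,math.degrees(a),"r",r,s["eef_pos"],s["force"],s["width"])
E
```

```text
wheel 6.267454100882299 359.0986682725158 r 0.054612680324784106 [0.47478675 0.16871606 0.31276521] [ 6.20947509 -6.68110892  4.62783273] 0.01768356805280422
```

Request:
{"name": "send_rows", "arguments": {
  "motion": [
    {"offset": [0,-0.2,0],"turn": 0},
    {"offset": [0,-0.3,0],"turn": 0},
    {"offset": [0,-0.3,0],"turn": 0}
  ]
}}

```text
t: 13.5
eef_pos: [0.4746, 0.1697, 0.3127]
ee_rot: [3.135, 0.001, 0.244]
force: [14.4, -20.4, 3.6]
width: 0.0175
```

```bash
python3 - <<'E'
from h import *
s=get_state(); a,r=wheel(s); print("wheel",a,math.degrees(a),"r",r,s["eef_pos"],s["force"],s["width"])
for k in range(3):
    print("turn rows, from",120*k); arc(math.radians(120*k),math.radians(120*k+120),8,HUB+.055*np.array([math.cos(math.radians(120*k)+PHI+math.pi),math.sin(math.radians(120*k)+PHI+math.pi)]),.244)
E
```

```text
wheel 6.249004513636457 358.04158478957066 r 0.054565996800298444 [0.47461486 0.16970951 0.31274679] [ 14.37738583 -20.4387392    3.57886803] 0.0175463059435677
turn rows, from 0
[15.0°] 0.19 1.42
[30.0°] 0.73 2.75
[45.0°] 1.61 3.89
[60.0°] 2.74 4.77
[75.0°] 4.07 5.32
[90.0°] 5.49 5.51
[105.0°] 6.92 5.32
[120.0°] 8.24 4.77
turn rows, from 120
[135.0°] 1.14 -0.87
[150.0°] 2.02 -2.01
[165.0°] 2.57 -3.34
[180.0°] 2.76 -4.76
[195.0°] 2.57 -6.18
[210.0°] 2.02 -7.51
[225.0°] 1.15 -8.65
[240.0°] 0.01 -9.53
turn rows, from 240
[255.0°] -1.33 -0.55
[270.0°] -2.75 -0.74
[285.0°] -4.17 -0.56
[300.0°] -5.50 -0.01
[315.0°] -6.64 0.86
[330.0°] -7.52 2.00
[345.0°] -8.07 3.33
[360.0°] -8.26 4.75
```

It moved only 1 mm under a 20 N push, so this is the stop, and the measured angle is about -1°. Now I'll open by two turns (720°).

Request:
{"name": "send_rows", "arguments": {
  "motion": [
    {"offset": [0.15,2.0,0],"turn": 0},
    {"offset": [0.7,3.35,0],"turn": 0},
    {"offset": [1.6,4.5,0],"turn": 0},
    {"offset": [2.7,5.35,0],"turn": 0},
    {"offset": [4.05,5.9,0],"turn": 0},
    {"offset": [5.5,6.1,0],"turn": 0},
    {"offset": [6.9,5.9,0],"turn": 0},
    {"offset": [8.2,5.35,0],"turn": 0}
  ]
}}

```text
t: 14.3
eef_pos: [0.566, 0.1405, 0.3127]
ee_rot: [-3.141, 0.002, 0.243]
force: [-7.3, 3.6, 11.5]
width: 0.0174
```

```bash
cat > w.py <<'E'
from h import *
s=get_state(); a,r=wheel(s); print("wheel",round(math.degrees(a),1),"r",round(r,4),s["eef_pos"],s["force"],s["width"],s["t"])
E
python3 w.py
```

```text
wheel 119.3 r 0.0555 [0.56604043 0.14052421 0.31266821] [-7.30066881  3.61417259 11.52604569] 0.017449284508831184 14.3
```

Request:
{"name": "send_rows", "arguments": {
  "motion": [
    {"offset": [1.15,-0.85,0],"turn": 0},
    {"offset": [2.0,-2.0,0],"turn": 0},
    {"offset": [2.55,-3.35,0],"turn": 0},
    {"offset": [2.75,-4.75,0],"turn": 0},
    {"offset": [2.55,-6.2,0],"turn": 0},
    {"offset": [2.0,-7.5,0],"turn": 0},
    {"offset": [1.15,-8.65,0],"turn": 0},
    {"offset": [0,-9.55,0],"turn": 0}
  ]
}}

```text
t: 15.1
eef_pos: [0.5432, 0.234, 0.3128]
ee_rot: [-3.141, -0.001, 0.244]
force: [3.3, -1.8, 7.4]
width: 0.0175
```

Request:
{"name": "send_rows", "arguments": {
  "motion": [
    {"offset": [-1.35,-0.55,0],"turn": 0},
    {"offset": [-2.75,-0.75,0],"turn": 0},
    {"offset": [-4.15,-0.55,0],"turn": 0},
    {"offset": [-5.5,0,0],"turn": 0},
    {"offset": [-6.65,0.85,0],"turn": 0},
    {"offset": [-7.5,2.0,0],"turn": 0},
    {"offset": [-8.05,3.35,0],"turn": 0},
    {"offset": [-8.25,4.75,0],"turn": 0}
  ]
}}

```text
t: 15.9
eef_pos: [0.4746, 0.1671, 0.3129]
ee_rot: [-3.14, -0.003, 0.245]
force: [9.9, 6.9, -3.8]
width: 0.0172
```

```bash
python3 w.py
```

```text
wheel 0.7 r 0.0552 [0.47462643 0.16705758 0.31286789] [ 9.93870423  6.92745183 -3.76226912] 0.017161765481482887 15.9
```

Request:
{"name": "send_rows", "arguments": {
  "motion": [
    {"offset": [0.2,1.4,0],"turn": 0},
    {"offset": [0.75,2.75,0],"turn": 0},
    {"offset": [1.6,3.9,0],"turn": 0},
    {"offset": [2.75,4.75,0],"turn": 0},
    {"offset": [4.05,5.3,0],"turn": 0},
    {"offset": [5.5,5.5,0],"turn": 0},
    {"offset": [6.9,5.3,0],"turn": 0},
    {"offset": [8.25,4.75,0],"turn": 0}
  ]
}}

```text
t: 16.7
eef_pos: [0.5653, 0.14, 0.3126]
ee_rot: [3.141, 0.003, 0.243]
force: [-7.2, 1.7, 13.4]
width: 0.0171
```

Request:
{"name": "send_rows", "arguments": {
  "motion": [
    {"offset": [1.15,-0.85,0],"turn": 0},
    {"offset": [2.0,-2.0,0],"turn": 0},
    {"offset": [2.55,-3.35,0],"turn": 0},
    {"offset": [2.75,-4.75,0],"turn": 0},
    {"offset": [2.55,-6.2,0],"turn": 0},
    {"offset": [2.0,-7.5,0],"turn": 0},
    {"offset": [1.15,-8.65,0],"turn": 0},
    {"offset": [0,-9.55,0],"turn": 0}
  ]
}}

```text
t: 17.5
eef_pos: [0.5432, 0.234, 0.3128]
ee_rot: [-3.141, -0.001, 0.244]
force: [4.1, -0.8, 6.1]
width: 0.0173
```

Request:
{"name": "send_rows", "arguments": {
  "motion": [
    {"offset": [-1.35,-0.55,0],"turn": 0},
    {"offset": [-2.75,-0.75,0],"turn": 0},
    {"offset": [-4.15,-0.55,0],"turn": 0},
    {"offset": [-5.5,0,0],"turn": 0},
    {"offset": [-6.65,0.85,0],"turn": 0},
    {"offset": [-7.5,2.0,0],"turn": 0},
    {"offset": [-8.05,3.35,0],"turn": 0},
    {"offset": [-8.25,4.75,0],"turn": 0}
  ]
}}

```text
t: 18.3
eef_pos: [0.4745, 0.1677, 0.3129]
ee_rot: [-3.14, -0.003, 0.245]
force: [9.4, 7.2, -2.5]
width: 0.0172
```

Request:
{"name": "send_rows", "arguments": {
  "motion": [
    {"offset": [0,0,0],"turn": 0},
    {"offset": [0,0,0],"turn": 0},
    {"offset": [0,0,0],"turn": 0},
    {"offset": [0,0,0],"turn": 0}
  ]
}}

```text
t: 18.7
eef_pos: [0.4747, 0.1678, 0.3128]
ee_rot: [-3.141, -0.002, 0.244]
force: [4.1, 2.6, 4.2]
width: 0.0176
```

```bash
python3 w.py; python3 - <<'E'
from h import *
g=grab_frame("wrist");P=wpts(g);ok=g["range_z"]>0
for n in("side","top"):
    h=grab_frame(n);Q=pts(h);Z=Q[...,2]
    rect(Q,(np.hypot(Q[...,0]-.5755,Q[...,1]+.0137)<.03)&(Z>.086)&(Z<.11),n+" head")
    im=h["frame"]; cv2.imwrite("pics/f_%s.png"%n,cv2.resize(im,(800,600)))
E
```

```text
wheel 0.0 r 0.0549 [0.47469296 0.16776308 0.31276031] [4.10331454 2.57091095 4.22805589] 0.01763021565660517 18.7
side head 84 c [575.3 -13. ] s [36.  14.2] ang 12.9 zmed 0.0929
top head 47 c [575.6 -11.8] s [34.1 13.7] ang 13.8 zmed 0.0922
```

View pics/f_side.png

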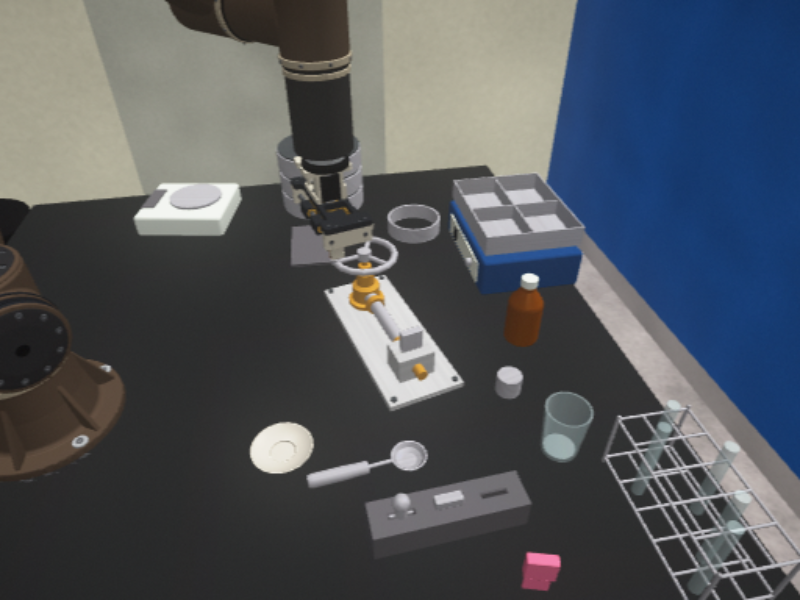

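The final view shows the head seated in the block at (410,340), the gripper on the handle at the robot's side of the wheel, and everything else in place. The wheel is at two turns and still, and the grip width is 17.6 mm, so I'm handing in.

```bash
python3 -c "
from h import *
s=get_state();print(np.abs(s['qd']).max(),wheel(s));print(job_done())"
```

```text
0.0009492883249537148 (6.282950324560232, np.float64(0.0548962971524727))
the job is handed in; nothing more can be done
None
```

I put the tall-headed blade fully home in the flow meter's slot and let go of it. I then closed the valve to its stop, backed it off two full turns, and handed the job in still gripping the handle at about 18.7 s.

- **Blade:** the head top measured 92–93 mm against the 93 mm expected, centred within about 2 mm of the slot. When I pushed it down, it met firm contact at the expected seating height.
- **Valve stop:** a push of about 25 N moved the handle only 1 mm, at a measured angle of about -1 to -2°, so I took that as the stop.
- **Valve opening:** I tracked the hand through both turns, and it ended at 0.0° of the circle, which is 12.57 rad. I had no direct reading of the wheel joint; the angle comes from the hand's position around the hub.
- **Grip and stillness:** the fingers were 17.6 mm apart on the 18 mm handle, commanded to 30 N, and the arm joints were still.
- **Other things:** by eye, the last side picture shows the other blades and the bench things where they started; I did not measure them again.

No checks failed. The hub position differed by 2–4 mm between camera views, so I used the one worked out from the block, which also matched the handle's circle.

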